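# Tilt the tube plate out of its storage bin

## Task

Take the white plate with the round holes out of its grey storage bin by its tab: its near end is tucked under the bin's lip, so raise the far (tab) end first and draw the plate out at a tilt. Then lay it flat in the shallow steel tray, tab up, and let go; leave the blank plate lying in its own bin.

Things in the scene. Friction and masses are not known exactly. Their poses are not given: they have to be found in the camera images.
- holed_plate_tab (a point): Plate to take out: white, 120 x 44 x 8 mm, 0.1 kg, six round 13 mm holes. Upright tab to grip near its far end: 28 mm along x, 12 mm thick (y), top 61 mm above the underside. The point is in the tab, 44 mm above the underside, 96 mm ahead of the plate's near edge, 24 mm behind its far edge, on its centre line. x along the plate to the far end, z up off its face. It starts flat on its bin's floor.
- blank_plate_tab (a point): Plate to leave: white, 120 x 44 x 8 mm, 0.1 kg, no holes, in a second, equal bin. Upright tab to grip near its far end: 28 mm along x, 12 mm thick (y), top 61 mm above the underside. The point is in the tab, 44 mm above the underside, 96 mm ahead of the plate's near edge, 24 mm behind its far edge, on its centre line. x along the plate to the far end, z up off its face. It starts flat on its bin's floor.
- holed_bin: Fixed grey bin of the holed plate, 138 x 62 x 62 mm, walls 5, floor 4. Origin: centre of underside; x along it to the far end. At the near end (-x) a lip covers 28 mm of the inside, 38 to 42 mm up; 24 mm of the plate lies under it. From x = +6 mm to the full-height far wall the side walls are cut down to 14 mm, for fingers that close on the tab along y.
- tray: Fixed shallow open steel tray, 164 x 164 x 22 mm outside, walls and floor 4 mm thick. Origin at the centre of its underside, z up, x and y along its sides, x away from the robot (within 7 degrees). Behind it a tall analyser fills the desk beyond x = 0.615 m for y from -0.52 to +0.03 m, 0.68 m high: keep the arm in front of it.

How it is judged:
On the way:
1. the plate with holes is tilted by more than 11 degrees, far end up, while it is still in its bin (angle between holed_plate_tab's own z axis and vertical above 0.2 rad and z of holed_plate_tab in the frame of holed_bin below 0.13 m and x of holed_plate_tab in the frame of holed_bin between -0.08 and 0.08 m and y of holed_plate_tab in the frame of holed_bin between -0.03 and 0.03 m), for 0.1 s.
At the end, for the whole second after the job is handed in: The plate with holes lies flat (within 6 degrees) on the floor of the tray, tab up, wholly inside its rim; the blank plate still lies in its own bin, within 20 mm of where it started (x of holed_plate_tab in the frame of tray between -0.076 and 0.076 m and y of holed_plate_tab in the frame of tray between -0.076 and 0.076 m and z of holed_plate_tab in the frame of tray between 0.04 and 0.056 m and angle between holed_plate_tab's own z axis and vertical below 0.1 rad and distance of blank_plate_tab from where it was at the start of the episode below 0.02 m); the robot touches nothing.
It fails at once if the blank plate is moved by more than 20 mm (distance of blank_plate_tab from where it was at the start of the episode above 0.02 m).
It also fails if it takes over 43 s, if anything falls off the work surface, if the arm or the gripper's body presses on something with over 40 N, if the wrist force passes 120 N, or if a joint passes its speed limit or range.

## Robot

A 6-joint arm with a two-finger parallel gripper is mounted at the origin on a cart in front of the work surface, level with it; the furniture and walls round the work are solid. World frame = base frame: x ahead of the robot, y to its left, z up, the work surface at z = 0. Lengths are in m, angles in rad, forces in N, time in s.
With the tool pointing down it reaches from about 0.275 to 0.75 m from the base axis. Payload 10.2 kg.
Tool frame: the origin (TCP) lies at the very end of the fingers, on their centre line; the grasp point (between the pads) lies 19 mm behind it (grip_depth is the distance from the TCP to the grasp point, in m); z points along the fingers, y is the line along which they close (so a half turn about z gives the same grasp; the last joint's range is limited). The gripper opens to 85 mm and grips with 20 to 120 N. Pads are 22 mm wide; open, the fingers measure 114 mm over their backs; the gripper's body (76 mm by 85 mm) begins 54 mm behind the grasp point. The pads swing forward as they close: fully open they stand 13 mm farther back than shut.
Start: joints at [-0.223, 0.313, 1.498, -0, 1.331, -0.223], TCP at [0.525, -0, 0.231] pointing down, gripper open.
Joint ranges: [-2.94, 2.94], [-0.97, 2.17], [0.19, 2.56], [-1.23, 4.37], [0.02, 3.11], [-2.88, 2.88]. Speed limits (rad/s): [2.39, 2.39, 3.01, 3.14, 3.14, 3.14].

## Interface

Orientations are given as a 3x3 rotation matrix whose columns are the frame's x, y, z axes.
In Python, from workcell import sense, read_camera, close_job, grip_depth gives the robot as it stands.
- The arm moves only by the tool drive_tool, never from a script. Its argument "motion" is text: rows parted by semicolons, each of 6 numbers parted by spaces: the shift along the tool's x, y, z in m, then the turn, a rotation vector about the tool's x, y, z in rad. A call has exactly 8 rows; each row is the pose to reach, as a shift and turn from the pose commanded when the call began, along the tool's axes at that moment; what a row does not reach only later rows make up. A row lasts 1/8 s, in which the tool goes at most 62.5 mm and 10.7 degrees, less where a joint would pass 70% of its speed; a pose out of reach is approached as far as the arm can. A call with a gripper value outside its range is refused whole. "claw" is the gripper's target within -1 to 1 (fully open at 1, half-way at 0, shut at -1), set as the call begins (left out, the last holds). The fingers move at their own pace and stop on an object; the grip force is fixed at half the most. Time passes only in rows, so rows that repeat a pose let the fingers close, or fill a call up. It gives the time, the measured TCP pose, the force, the opening and the grip force at its end, in the units of the state.
- sense(): the state, without advancing time (a new reading comes with each control period).
- read_camera(name): name is "scene" or "side" or "wrist"; returns a dict with "color" (384x512x3 uint8, red, green, blue), "range_z" (384x512 float32, m along the optical axis (not along the pixel's ray), 0 where there is no reading), "fx", "fy", "cx", "cy" (pixels), "k1" (the pictures are not rectified: a ray, as slopes to the right and down, at radius r is drawn at 1 + k1 r^2 times it, then the intrinsics apply), "rvec" (rotation vector, rad) and "tvec" (3), from world to camera coordinates, as OpenCV has them; the wrist camera has in their place "T_tool_cam" (4x4, takes a point from camera to tool coordinates, whose origin is the TCP and whose axes are the flange's). Camera axes: x right, y down, z forward; pixel columns grow to the right and rows downward; lengths in m; the calibration is good to about 2 mm. A picture is of the moment at which its call begins: read the wrist's pose just before it.
- close_job(): hands the job in; it is judged then, once.
The state is a dict: "time": time; "qpos": joint angles; "joint_vel": joint speeds; "effort": joint torques, N m; "eef_pos": TCP position; "eef_rot": TCP orientation; "ft_force": force on the tool from outside, world axes, zero at the start; "moment": the same for the moment, N m; "grip_width": opening from 0.0 (shut) to 1.0 (fully open); "gripper_force": force on a finger pad.
Only numpy, scipy, OpenCV 4.12 (cv2) and the standard library are available. Lean on these libraries where they do the work, as an engineer would, in place of code of your own. Each camera call takes 0.05 s, during which the arm holds its last target. There are 200 camera calls.

## Working session

There is one attempt and no reset: what is moved stays moved. The work goes in short steps, Python scripts to look and compute and a tool call to move; the robot and the scene stay as the last step left them, time stands still between calls to the robot, and variables do not carry over. Pictures are saved under pics/ and viewed, at most 10 in all, crops included, and the job is handed in when it is done.

Besides the shell and the picture viewer there is one more tool, called after "Emit:" in YAML: its name, and indented under it one key for each argument. drive_tool: Moves the arm, as the interface text tells. Its arguments: {"type":"object","properties":{"motion":{"type":"string"},"claw":{"type":"number"}},"required":["motion"]}

```bash
mkdir -p pics; cat > h.py <<'E'
import numpy as np, cv2
from workcell import sense, read_camera, close_job, grip_depth
def grab(name):
    s=sense(); c=read_camera(name)
    if name=="wrist":
        T=np.eye(4);T[:3,:3]=s["eef_rot"];T[:3,3]=s["eef_pos"]; W=T@np.array(c["T_tool_cam"])
    else:
        R=cv2.Rodrigues(np.array(c["rvec"],float))[0]; W=np.eye(4);W[:3,:3]=R.T;W[:3,3]=-R.T@np.array(c["tvec"]).ravel()
    c["W"]=W; return c
def rays(c,uv):
    K=np.array([[c["fx"],0,c["cx"]],[0,c["fy"],c["cy"]],[0,0,1]],float)
    p=cv2.undistortPoints(np.array(uv,float).reshape(-1,1,2),K,np.array([c["k1"],0,0,0,0.]))[:,0]
    d=np.c_[p,np.ones(len(p))]; return c["W"][:3,3], d@c["W"][:3,:3].T
def onplane(c,uv,z):
    o,d=rays(c,uv); return o+d*((z-o[2])/d[:,2])[:,None]
def cloud(c):
    v,u=np.mgrid[0:384,0:512]; o,d=rays(c,np.c_[u.ravel(),v.ravel()])
    P=o+d*c["range_z"].ravel()[:,None]; P[c["range_z"].ravel()<=0]=np.nan; return P.reshape(384,512,3)
def save(c,f,k=1): cv2.imwrite(f,cv2.resize(c["color"][:,:,::-1],None,fx=k,fy=k))
E
python3 - <<'E'
from h import *
import pickle
s=sense();print(s["time"],grip_depth,np.round(s["eef_rot"],3).tolist())
D={n:grab(n) for n in("scene","side","wrist")}
pickle.dump(D,open("d0.pkl","wb"))
im=np.hstack([D[n]["color"] for n in("scene","side")])
cv2.imwrite("pics/a.png",cv2.resize(im[:,:,::-1],(800,300)))
save(D["scene"],"pics/s.png",1.5);save(D["side"],"pics/si.png",1.5)
for n in D: print(n,np.round(D[n]["W"],3).tolist())
E
```

```text
0.0 0.0187 [[0.0, 1.0, -0.001], [1.0, -0.0, 0.0], [0.0, -0.001, -1.0]]
scene [[0.512, -0.604, 0.611, -0.192], [-0.859, -0.363, 0.36, -0.394], [0.005, -0.71, -0.705, 0.916], [0.0, 0.0, 0.0, 1.0]]
side [[-0.831, -0.334, 0.444, -0.06], [-0.556, 0.521, -0.648, 0.89], [-0.015, -0.785, -0.619, 0.867], [0.0, 0.0, 0.0, 1.0]]
wrist [[1.0, -0.001, -0.0, 0.524], [-0.001, -0.96, -0.28, 0.072], [-0.0, 0.28, -0.96, 0.374], [0.0, 0.0, 0.0, 1.0]]
```

View pics/s.png

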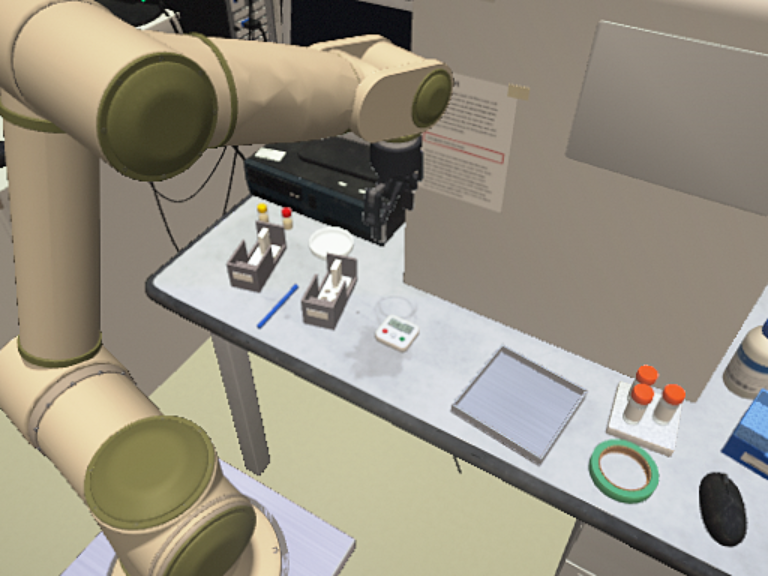

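View pics/si.png

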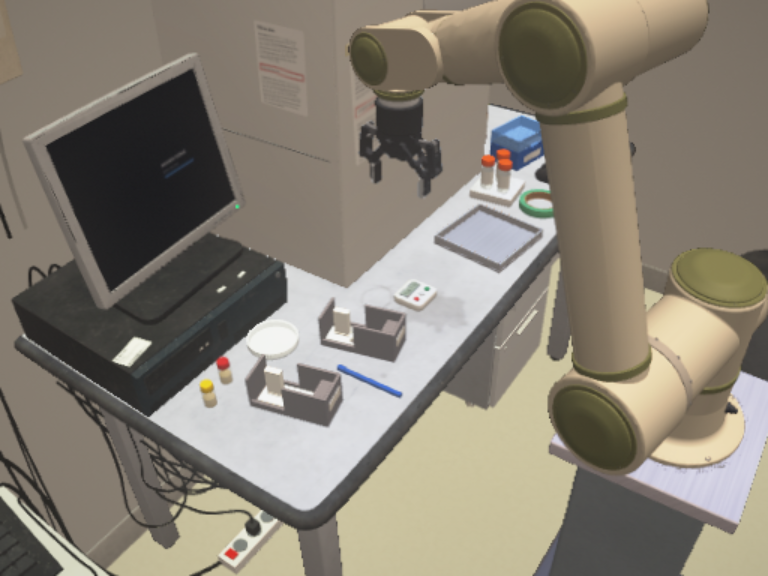

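Two bins: outer at scene (257,257), inner at (330,290); tray at (520,402) (pictures scaled 1.5). Side view: bins at (295,388) and (362,328), tray (488,237). Holes can't be told yet, so I'll localise by depth and rays.

```bash
python3 - <<'E'
from h import *
import pickle
D=pickle.load(open("d0.pkl","rb"))
# tab tops by two-view triangulation (pixels in scaled picture)
for nm,a,b in(("outer",(265,230),(274,370)),("inner",(337,263),(343,310))):
    o1,d1=rays(D["scene"],[np.array(a)/1.5]);o2,d2=rays(D["side"],[np.array(b)/1.5])
    d1,d2=d1[0],d2[0];t=np.linalg.lstsq(np.c_[d1,-d2],o2-o1,rcond=None)[0]
    p,q=o1+t[0]*d1,o2+t[1]*d2;print(nm,np.round((p+q)/2,4),"gap",np.linalg.norm(p-q))
for n in("scene","side"):
    P=cloud(D[n]);im=D[n]["color"].astype(int);w=(im.min(2)>165)&(np.ptp(im,axis=2)<40)
    for nm,c in(("outer",(265,233)),("inner",(337,266))) if n=="scene" else (("outer",(274,380)),("inner",(343,320))):
        v,u=int(c[1]/1.5),int(c[0]/1.5);print(n,nm,np.round(P[v,u],3),im[v,u])
    # tray corners
    for c in ((504,348),(586,393),(541,460),(453,405)) if n=="scene" else ((484,207),(542,234),(497,268),(435,238)):
        print(n,"rim corner",np.round(onplane(D[n],[np.array(c)/1.5],.022)[0],3))
E
```

```text
outer [0.5595 0.3133 0.0649] gap 0.007387489855886217
inner [0.5537 0.1371 0.0656] gap 0.004882031630838513
scene outer [0.558 0.313 0.064] [254 255 255]
scene inner [0.553 0.137 0.063] [255 255 255]
scene rim corner [ 0.563 -0.208  0.022]
scene rim corner [ 0.544 -0.361  0.022]
scene rim corner [ 0.388 -0.342  0.022]
scene rim corner [ 0.409 -0.184  0.022]
side outer [0.555 0.321 0.049] [160 151 137]
side inner [0.55  0.144 0.048] [160 151 137]
side rim corner [ 0.534 -0.351  0.022]
side rim corner [ 0.384 -0.323  0.022]
side rim corner [ 0.408 -0.166  0.022]
side rim corner [ 0.563 -0.19   0.022]
```

Emit:
drive_tool:
  motion: "0.04 0 0 0 0 0;0.08 0 0 0 0 0;0.12 0 0 0 0 0;0.16 -0.01 0 0 0 0;0.2 -0.02 0 0 0 0;0.24 -0.03 0 0 0 0;0.24 -0.03 0 0 0 0;0.24 -0.03 0 0 0 0"

```text
time: 1.15
eef_pos: [0.4951, 0.2395, 0.2311]
eef_rot: [[0.0, 1.0, -0.0], [1.0, -0.0, -0.0], [-0.0, -0.0, -1.0]]
ft_force: [0.2, 0.8, 0.2]
grip_width: 0.996
gripper_force: 0.0
```

```bash
python3 - <<'E'
from h import *
import pickle
s=sense();print(s["time"],s["eef_pos"],s["ft_force"],s["joint_vel"].__class__)
c=grab("wrist");pickle.dump(c,open("d1.pkl","wb"));save(c,"pics/w1.png",1.5)
E
```

```text
1.15 [0.49510016 0.23953571 0.23108535] [0.20928858 0.77177138 0.19191517] <class 'numpy.ndarray'>
```

View pics/w1.png

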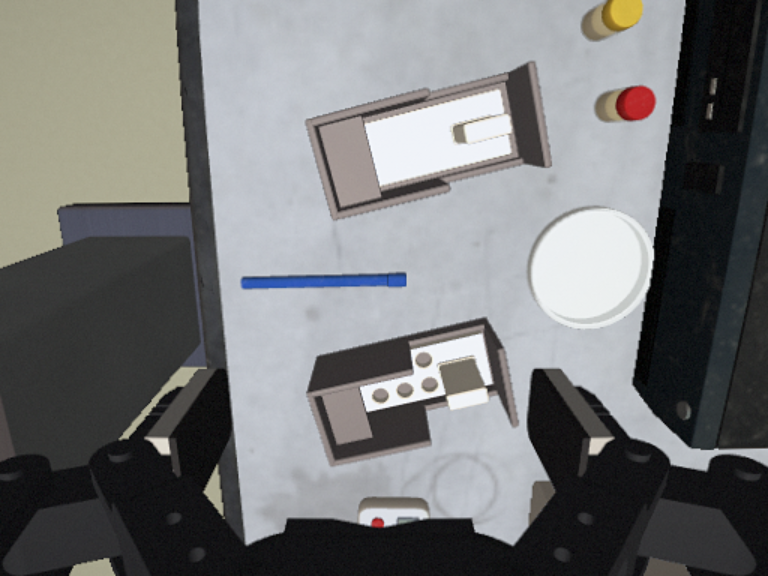

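The inner bin holds the holed plate (holes around (380–430, 360–395), tab top at (467,398)); blank one is at (440,135). Near lips left, tabs right, yaw about +12°.

```bash
cat > m.py <<'E'
from h import *
import pickle
def report(c):
    P=cloud(c);im=c["color"].astype(int);z=P[:,:,2];white=(im.min(2)>190)
    box=(P[:,:,0]>.4)&(P[:,:,0]<.61)&(P[:,:,1]>.07)&(P[:,:,1]<.22)
    for nm,m in(("tabtop",box&white&(z>.05)&(z<.08)),("plate",box&white&(z>.003)&(z<.025)),("bin62",box&~white&(z>.054)&(z<.07)),("lip",box&~white&(z>.035)&(z<.048))):
        q=P[m]
        if len(q)>10:
            (cx,cy),wh,a=cv2.minAreaRect(q[:,:2].astype(np.float32));print(nm,len(q),"z",np.round(np.median(q[:,2]),4),"c",round(cx,4),round(cy,4),"wh",np.round(wh,4),"a",round(a,1))
if __name__=="__main__":
    import sys
    report(pickle.load(open(sys.argv[1],"rb")) if len(sys.argv)>1 else grab("wrist"))
E
python3 m.py d1.pkl
python3 - <<'E'
from h import *
import pickle
c=pickle.load(open("d1.pkl","rb"));f=lambda *p,z:np.round(onplane(c,np.array(p,float)/1.5,z),4)
print("bin top corners",f((307,392),(332,464),(487,318),(516,426),z=.062).tolist())
print("tab top corners",f((445,390),(483,384),(487,401),(451,409),z=.065).tolist())
E
```

```text
tabtop 262 z 0.065 c 0.555 0.1404 wh [0.0273 0.0118] a 13.2
plate 1450 z 0.0121 c 0.5586 0.1454 wh [0.1711 0.0611] a 37.2
bin62 1787 z 0.0613 c 0.5186 0.1305 wh [0.1385 0.0638] a 14.2
lip 1838 z 0.0421 c 0.5182 0.1314 wh [0.1374 0.0613] a 13.6
bin top corners [[0.4455, 0.1441, 0.062], [0.4609, 0.0864, 0.062], [0.5653, 0.1977, 0.062], [0.5908, 0.117, 0.062]]
tab top corners [[0.5393, 0.1471, 0.065], [0.5648, 0.1515, 0.065], [0.5683, 0.1386, 0.065], [0.544, 0.1326, 0.065]]
```

Emit:
drive_tool:
  motion: "-0.02 0.01 0.01 0 0 -0.18;-0.04 0.02 0.02 0 0 -0.36;-0.06 0.03 0.03 0 0 -0.54;-0.08 0.04 0.04 0 0 -0.72;-0.1 0.05 0.05 0 0 -0.9;-0.1 0.06 0.06 0 0 -1.08;-0.1 0.06 0.06 0 0 -1.26;-0.1 0.06 0.06 0 0 -1.44"
  claw: 1

```text
time: 2.2
eef_pos: [0.5552, 0.1387, 0.1711]
eef_rot: [[-0.992, 0.126, -0.0], [0.126, 0.992, -0.0], [0.0, -0.0, -1.0]]
ft_force: [-0.1, -0.2, 0.2]
grip_width: 1.002
gripper_force: 0.0
```

Emit:
drive_tool:
  motion: "0 0 0 0 0 -0.18;0 0 0 0 0 -0.37;0 0 0 0 0 -0.37;0 0 0 0 0 -0.37;0 0 0 0 0 -0.37;0 0 0 0 0 -0.37;0 0 0 0 0 -0.37;0 0 0 0 0 -0.37"

```text
time: 3.2
eef_pos: [0.555, 0.14, 0.1713]
eef_rot: [[-0.972, -0.237, -0.0], [-0.237, 0.972, -0.0], [0.0, 0.0, -1.0]]
ft_force: [-0.4, 0.5, -0.0]
grip_width: 1.001
gripper_force: 0.0
```

```bash
python3 - <<'E'
from m import *
c=grab("wrist");pickle.dump(c,open("d2.pkl","wb"));save(c,"pics/w2.png",1.5);report(c);print(np.round(sense()["qpos"],2))
E
```

```text
tabtop 472 z 0.0651 c 0.5547 0.14 wh [0.0267 0.0101] a 13.3
plate 3699 z 0.0121 c 0.5555 0.1491 wh [0.1631 0.0693] a 30.5
bin62 3086 z 0.0617 c 0.5188 0.1303 wh [0.1374 0.0625] a 13.8
lip 3295 z 0.0421 c 0.5189 0.1304 wh [0.1284 0.0614] a 13.9
[ 0.04  0.47  1.44  0.    1.24 -1.77]
```

View pics/w2.png

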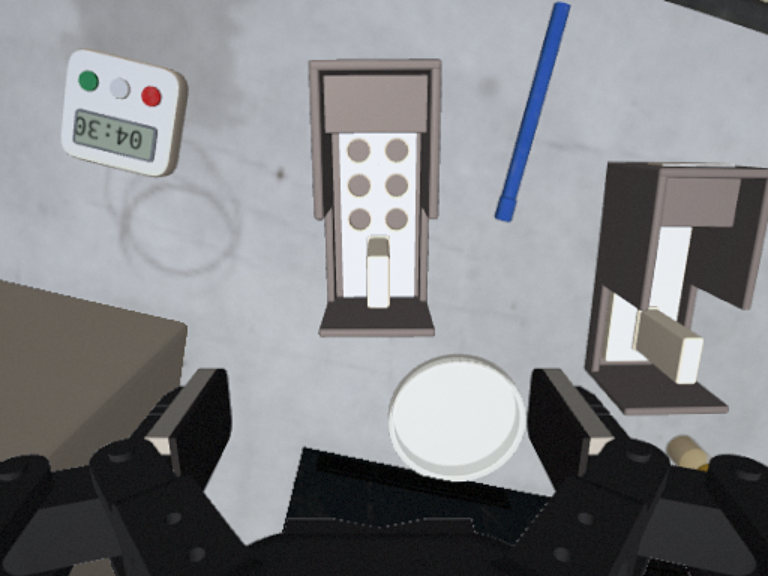

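The six holes (358–397, 150–220) confirm the right plate; its tab (378,280) lies directly under the tool. Descend and grip.

Emit:
drive_tool:
  motion: "0 0 0.03 0 0 0;0 0 0.06 0 0 0;0 0 0.085 0 0 0;0 0 0.105 0 0 0;0 0 0.12 0 0 0;0 0 0.132 0 0 0;0 0 0.141 0 0 0;0 0 0.141 0 0 0"

```text
time: 4.25
eef_pos: [0.5549, 0.14, 0.0299]
eef_rot: [[-0.972, -0.237, -0.001], [-0.237, 0.972, -0.0], [0.001, 0.0, -1.0]]
ft_force: [0.2, -0.3, -0.5]
grip_width: 1.0
gripper_force: 0.0
```

Emit:
drive_tool:
  motion: "0 0 0 0 0 0;0 0 0 0 0 0;0 0 0 0 0 0;0 0 0 0 0 0;0 0 0 0 0 0;0 0 0 0 0 0;0 0 0 0 0 0;0 0 0 0 0 0"
  claw: -1

```text
time: 5.25
eef_pos: [0.5551, 0.14, 0.0304]
eef_rot: [[-0.972, -0.237, 0.0], [-0.237, 0.972, 0.0], [-0.0, -0.0, -1.0]]
ft_force: [-1.0, -0.6, 2.3]
grip_width: 0.128
gripper_force: 59.4
```

Emit:
drive_tool:
  motion: "0.0016 0 -0.0072 0 -0.07 0;0.0036 0 -0.0141 0 -0.14 0;0.006 0 -0.0209 0 -0.21 0;0.0089 0 -0.0275 0 -0.28 0;0.0122 0 -0.0338 0 -0.35 0;0.0159 0 -0.0399 0 -0.42 0;0.02 0 -0.0456 0 -0.49 0;0.0245 0 -0.051 0 -0.56 0"

```text
time: 6.25
eef_pos: [0.5308, 0.134, 0.0814]
eef_rot: [[-0.822, -0.237, 0.518], [-0.201, 0.972, 0.126], [-0.533, -0.001, -0.846]]
ft_force: [0.3, 0.4, -0.8]
grip_width: 0.131
gripper_force: 59.1
```

```bash
python3 - <<'E'
from h import *
s=sense();print(s["ft_force"],s["moment"],s["grip_width"],np.round(s["qpos"],2))
a,b=grab("wrist"),grab("side")
cr=b["color"][160:290,150:300]
cv2.imwrite("pics/t.png",np.hstack([a["color"],cv2.resize(cr,(288,384))])[:,:,::-1][:,:800])
E
```

```text
[ 0.29518196  0.39852019 -0.82560659] [-0.0284346   0.26018369  0.03339404] 0.13072749632358616 [-0.04  0.35  2.04  0.61  0.26 -2.4 ]
```

View pics/t.png

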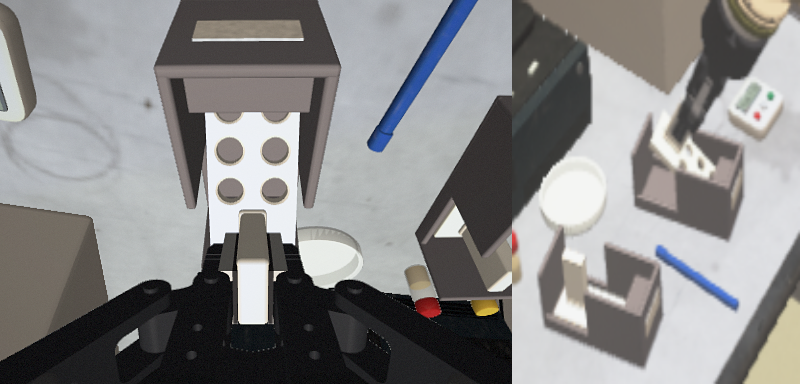

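The plate (holes at (230,150)–(275,190)) is tilted far end up ~32°, gripped firmly with near end still under the lip, no contact force. Draw out along the plate, then up.

Emit:
drive_tool:
  motion: "-0.012 0 0 0 0 0;-0.024 0 0 0 0 0;-0.036 0 0 0 0 0;-0.046 0 0 0 0 0;-0.06 0 -0.022 0 0 0;-0.075 0 -0.046 0 0 0;-0.091 0 -0.072 0 0 0;-0.108 0 -0.1 0 0 0"

```text
time: 7.35
eef_pos: [0.5685, 0.1426, 0.2241]
eef_rot: [[-0.825, -0.235, 0.514], [-0.2, 0.972, 0.123], [-0.529, -0.002, -0.849]]
ft_force: [0.1, 0.1, -1.6]
grip_width: 0.133
gripper_force: 59.1
```

```bash
python3 - <<'E'
from h import *
import pickle
s=sense();print(np.round(s["qpos"],2),s["grip_width"])
# tray rim fit from both fixed views' depth
d=pickle.load(open("d0.pkl","rb"))
for n in("scene","side"):
    P=cloud(d[n]);m=(P[:,:,0]>.36)&(P[:,:,0]<.6)&(P[:,:,1]>-.38)&(P[:,:,1]<-.14)&(P[:,:,2]>.012)&(P[:,:,2]<.03)
    m=cv2.morphologyEx(m.astype(np.uint8),cv2.MORPH_CLOSE,np.ones((3,3)))
    k,l,st,_=cv2.connectedComponentsWithStats(m);i=1+st[1:,4].argmax()
    q=P[(l==i)&(P[:,:,2]>.012)];print(n,len(q),cv2.minAreaRect(q[:,:2].astype(np.float32)),np.percentile(q[:,2],[5,50,95]))
    f=P[(P[:,:,0]>.44)&(P[:,:,0]<.51)&(P[:,:,1]>-.3)&(P[:,:,1]<-.24)];print("floor z",np.median(f[:,2]))
E
```

```text
[-0.01  0.2   1.78  0.22  0.64 -1.96] 0.132953554171831
scene 687 ((0.4796028137207031, -0.27017942070961), (0.16343258321285248, 0.1680426150560379), 82.57169342041016) [0.01293764 0.01973774 0.02378484]
floor z 0.0034747092624441978
side 544 ((0.4815097153186798, -0.271892786026001), (0.17607378959655762, 0.16876567900180817), 82.8033676147461) [0.01271041 0.01885665 0.02469071]
floor z 0.002901847052923734
```

```bash
cat > plan.py <<'E'
from h import *
from scipy.spatial.transform import Rotation as Ro
def rel(p,yaw,pt=None):
    "total shift and turn in the tool frame to TCP p, tool down, plate x at yaw deg"
    s=sense();R=np.array(s["eef_rot"]);a=np.radians(yaw)
    T=np.c_[[-np.cos(a),-np.sin(a),0],[-np.sin(a),np.cos(a),0],[0,0,-1]]
    return R.T@(np.array(p)-s["eef_pos"]), Ro.from_matrix(R.T@T).as_rotvec()
E
python3 - <<'E'
from plan import *
for p in([.50,.1426,.20],[.50,-.06,.19],[.513,-.272,.16]): 
    t,r=rel(p,-7);print(np.round(t,3),np.round(r,3))
E
```

```text
[ 0.069  0.016 -0.015] [0.099 0.551 0.35 ]
[ 0.115 -0.181 -0.031] [0.099 0.551 0.35 ]
[ 0.163 -0.39  -0.025] [0.099 0.551 0.35 ]
```

Emit:
drive_tool:
  motion: "0.035 0.008 -0.008 0.012 0.069 0.044;0.069 0.016 -0.015 0.025 0.138 0.088;0.076 -0.016 -0.018 0.037 0.207 0.131;0.084 -0.049 -0.02 0.05 0.276 0.175;0.092 -0.082 -0.023 0.062 0.344 0.219;0.1 -0.115 -0.026 0.074 0.413 0.262;0.107 -0.148 -0.028 0.087 0.482 0.306;0.115 -0.181 -0.031 0.099 0.551 0.35"

```text
time: 8.35
eef_pos: [0.5005, -0.0619, 0.1887]
eef_rot: [[-0.992, 0.125, -0.002], [0.125, 0.992, -0.003], [0.002, -0.003, -1.0]]
ft_force: [-0.2, 0.2, -0.7]
grip_width: 0.132
gripper_force: 59.1
```

```bash
python3 - <<'E'
from plan import *
print(np.round(sense()["qpos"],2))
for p in([.513,-.272,.14],): 
    t,r=rel(p,-7);print(np.round(t,4),np.round(r,4))
E
```

```text
[-0.35  0.31  1.62 -0.    1.21 -1.8 ]
[-0.0386 -0.2067  0.0494] [-0.0033 -0.0016 -0.0029]
```

Emit:
drive_tool:
  motion: "-0.006 -0.035 0.008 0 0 0;-0.012 -0.07 0.016 0 0 0;-0.018 -0.105 0.024 0 0 0;-0.025 -0.14 0.032 0 0 0;-0.032 -0.175 0.04 0 0 0;-0.0386 -0.2067 0.049 -0.003 -0.002 -0.003;-0.0386 -0.2067 0.049 -0.003 -0.002 -0.003;-0.0386 -0.2067 0.049 -0.003 -0.002 -0.003"

```text
time: 9.35
eef_pos: [0.5142, -0.2693, 0.1393]
eef_rot: [[-0.993, 0.118, 0.003], [0.118, 0.993, 0.003], [-0.003, 0.004, -1.0]]
ft_force: [0.2, -0.7, -1.0]
grip_width: 0.137
gripper_force: 59.0
```

```bash
python3 - <<'E'
from plan import *
a=grab("wrist")
P=cloud(a);im=a["color"].astype(int)
b=(P[:,:,0]>.37)&(P[:,:,0]<.6)&(P[:,:,1]>-.38)&(P[:,:,1]<-.16)
pl=P[b&(im.min(2)>180)&(P[:,:,2]>.08)&(P[:,:,2]<.15)];print("plate z range",np.percentile(pl[:,2],[2,50,98]))
A=np.c_[pl[:,:2],np.ones(len(pl))];k=np.abs(pl[:,2]-np.median(pl[:,2]))<.006
print("slope",np.linalg.lstsq(A[k],pl[k,2],rcond=None)[0],cv2.minAreaRect(pl[k][:,:2].astype(np.float32)))
save(a,"pics/h.png",1.5);s=grab("scene");save(s,"pics/h2.png",1.5)
t,r=rel([.513,-.272,.03],-7);print(np.round(t,4),np.round(r,4))
E
```

```text
plate z range [0.11947791 0.12084219 0.12224093]
slope [0.00391074 0.00085121 0.11928112] ((0.46890634298324585, -0.26321718096733093), (0.04448818787932396, 0.1016814187169075), 83.44956970214844)
[ 0.0015 -0.0038  0.1096] [0.0039 0.0039 0.0053]
```

View pics/h.png

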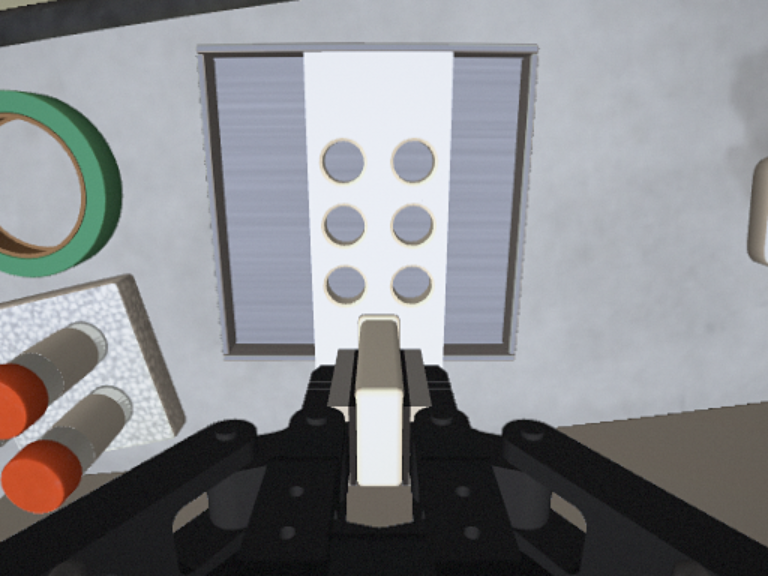

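Plate is level (top at 0.121), aligned with the tray, whose rim corners show at (198,46), (538,46), (515,357), (224,357). Check its centre by rays.

```bash
python3 - <<'E'
from plan import *
a=grab("wrist")
q=onplane(a,np.array([(198,46),(538,46),(515,357),(224,357)])/1.5,.022);print(np.round(q,4),q.mean(0),np.linalg.norm(np.diff(q,axis=0),axis=1))
E
```

```text
[[ 0.3917 -0.3396  0.022 ]
 [ 0.4107 -0.1789  0.022 ]
 [ 0.5705 -0.1973  0.022 ]
 [ 0.5511 -0.3592  0.022 ]] [ 0.48101345 -0.26874173  0.022     ] [0.16175324 0.16084907 0.163063  ]
```

Emit:
drive_tool:
  motion: "0 0 0.025 0 0 0;0 0 0.05 0 0 0;0 0 0.072 0 0 0;0 -0.002 0.088 0.003 0.003 0;0 -0.002 0.098 0.003 0.003 0;0 -0.002 0.104 0.003 0.003 0;0 -0.002 0.108 0.003 0.003 0;0 -0.002 0.108 0.003 0.003 0"

```text
time: 10.5
eef_pos: [0.5148, -0.2708, 0.0313]
eef_rot: [[-0.993, 0.117, 0.002], [0.117, 0.993, 0.002], [-0.002, 0.002, -1.0]]
ft_force: [-0.4, -0.1, -1.4]
grip_width: 0.131
gripper_force: 59.1
```

Emit:
drive_tool:
  motion: "0 0 0.0008 0 0 0;0 0 0.0008 0 0 0;0 0 0.0008 0 0 0;0 0 0.0008 0 0 0;0 0 0.0008 0 0 0;0 0 0.0008 0 0 0;0 0 0.0008 0 0 0;0 0 0.0008 0 0 0"
  claw: 1

```text
time: 11.5
eef_pos: [0.5148, -0.2708, 0.0304]
eef_rot: [[-0.993, 0.117, 0.002], [0.117, 0.993, 0.002], [-0.002, 0.002, -1.0]]
ft_force: [-0.0, -0.5, 0.7]
grip_width: 0.997
gripper_force: 0.0
```

Emit:
drive_tool:
  motion: "0 0 -0.015 0 0 0;0 0 -0.035 0 0 0;0 0 -0.06 0 0 0;0 0 -0.085 0 0 0;0 0 -0.11 0 0 0;0 0 -0.13 0 0 0;0 0 -0.13 0 0 0;0 0 -0.13 0 0 0"

```text
time: 12.5
eef_pos: [0.5143, -0.2708, 0.1599]
eef_rot: [[-0.993, 0.117, 0.001], [0.117, 0.993, 0.002], [-0.001, 0.002, -1.0]]
ft_force: [-0.7, -0.4, -0.3]
grip_width: 0.999
gripper_force: 0.0
```

```bash
python3 - <<'E'
from plan import *
a=grab("wrist")
P=cloud(a);im=a["color"].astype(int)
b=(P[:,:,0]>.37)&(P[:,:,0]<.6)&(P[:,:,1]>-.38)&(P[:,:,1]<-.16)&(im.min(2)>180)
pl=P[b&(P[:,:,2]>.006)&(P[:,:,2]<.018)];tb=P[b&(P[:,:,2]>.05)&(P[:,:,2]<.08)]
A=np.c_[pl[:,:2],np.ones(len(pl))];print("z",np.median(pl[:,2]),"slope",np.linalg.lstsq(A,pl[:,2],rcond=None)[0])
for q in(pl,tb):print(cv2.minAreaRect(q[:,:2].astype(np.float32)),np.median(q[:,2]))
save(a,"pics/e.png",1)
s=sense();print(s["time"],s["ft_force"],np.abs(s["joint_vel"]).max())
E
```

```text
z 0.012119258910419373 slope [0.00111469 0.00022184 0.01166247]
((0.47899553179740906, -0.2659115195274353), (0.044621363282203674, 0.11962072551250458), 83.41301727294922) 0.012119258910419373
((0.514686107635498, -0.2699533998966217), (0.011092347092926502, 0.027614062651991844), 83.53244018554688) 0.0650458066846046
12.55 [ 0.81503634  0.15023183 -0.12941929] 0.005091354022849482
```

View pics/e.png

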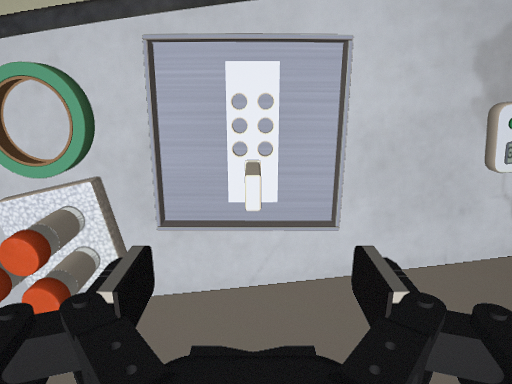

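The plate lies flat and centred in the tray (225–280, 60–205), tab up, with the gripper clear of it.

```bash
python3 -c "
from workcell import close_job
print(close_job())"
```

```text
the job is handed in; nothing more can be done
None
```

The holed plate was tilted about 32°, drawn out of its bin and laid flat in the centre of the tray, tab up; the blank plate was not touched, and I handed the job in at about 12.6 s (no verdict was returned).

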